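# Clamp a circuit board in its test jig and start the test

## Robot

A 6-joint arm with a two-finger parallel gripper is mounted at the origin on the work surface. World frame = base frame: x ahead of the robot, y to its left, z up, the work surface at z = 0. Lengths are in m, angles in degrees, forces in N, time in s.
With the tool pointing down it reaches from about 0.4 to 0.825 m from the base axis. Payload 7 kg.
Tool frame: the origin (TCP) lies midway between the tips of the shut fingers; the grasp point (between the pads) lies 19 mm behind it (ctrl.hold_point_z is the distance from the TCP to the grasp point, in m); z points along the fingers, y is the line along which they close (so a half turn about z gives the same grasp; the last joint's range is limited). The gripper opens to 88 mm and grips with 3 to 60 N. Pads are 19 mm wide; open, the fingers measure 130 mm over their backs; the gripper's body (78 mm by 193 mm) begins 47 mm behind the grasp point.
Start: joints at [-48.925, 20.546, 0.682, 0, -70.136, -16.507], TCP at [0.281, -0.614, 0.227] pointing down, gripper open.
Joint ranges: [-176.03, 176.03], [-82.01, 121.73], [-58.28, 71.71], [-173.87, 95.51], [-174.79, -0.11], [-173.66, 173.66]. Speed limits (degrees/s): [136.94, 136.94, 172.46, 180, 180, 180].

## Interface

Orientations are given as [roll, pitch, yaw] about the fixed x, y, z axes, in that order (R = Rz(yaw) Ry(pitch) Rx(roll)).
In Python, from plant import ctrl gives the robot as it stands.
- The arm moves only by the tool apply_moves, never from a script. Its argument "deltas" is a list of rows, each an object with "fingers": the finger opening in mm, from 0 to 87.6; "delta_pos": the shift along the tool's x, y, z in mm, a list of three; "angular": the turn, a rotation vector about the tool's x, y, z in degrees, a list of three. A call has 1 to 10 rows; each row is the pose to reach, as a shift and turn from the pose commanded when the call began, along the tool's axes at that moment; what a row does not reach only later rows make up. A row lasts 1/10 s, in which the tool goes at most 50 mm and 8.59 degrees, less where a joint would pass 70% of its speed; a pose out of reach is approached as far as the arm can. A call with a gripper value outside its range is refused whole. The fingers move at their own pace and stop on an object; the grip force is fixed at half the most. Time passes only in rows, so rows that repeat a pose let the fingers close. It gives the time, the measured TCP pose, the force, the opening and the grip force at its end, in the units of the state.
- ctrl.get_obs(): the state, without advancing time (a new reading comes with each control period).
- ctrl.snapshot(name): name is "scene" or "side" or "wrist"; returns the picture (480x640x3 uint8, red, green, blue); there is no depth.
- ctrl.camera_params(name): a dict with "fx", "fy", "cx", "cy" (pixels), "cam_to_world" (4x4, takes a point from camera to world coordinates); the wrist camera has in their place "mount" (4x4, takes a point from camera to tool coordinates, whose origin is the TCP and whose axes are the flange's). Camera axes: x right, y up, looking along -z (the intrinsics and any distortion apply to the point x, -y, -z); pixel columns grow to the right and rows downward; lengths in m; the calibration is good to about 2 mm. A picture is of the moment at which its call begins: read the wrist's pose just before it. camera_params takes no time and is no camera call.
- ctrl.close_job(): hands the job in; it is judged then, once.
The state is a dict: "clock": time; "joint_pos": joint angles; "qvel": joint speeds; "tau": joint torques, N m; "tool_pos": TCP position; "orientation": TCP orientation; "force": force on the tool from outside, world axes, zero at the start; "moment": the same for the moment, N m; "opening": finger opening in m; "gripper_force": force on a finger pad.
Only numpy, scipy, OpenCV 4.12 (cv2) and the standard library are available. Lean on these libraries where they do the work, as an engineer would, in place of code of your own. Each camera call takes 0.05 s, during which the arm holds its last target. There are 200 camera calls.

## Task

A circuit board lies in the test jig with the toggle clamp open. With the fingertips push the clamp's red handle over, back and down away from the board, until it snaps past centre and stays locked with the clamp's feet pressing the board down, then press the green start button right in and let it come up again. Do not press the button before the clamp is locked, leave the board in its nest, and leave the other things on the bench where they are.

Things in the scene. Friction and masses are not known exactly. Their poses are not given: they have to be found in the camera images.
- jig: Test jig fixed to the bench: clear-walled box 170 x 150 x 48 mm with a black deck. Origin: centre of its underside, on the bench; z up, x from the handle's side to the board's side, y to the left of that. On the deck stand a steel toggle clamp with a red handle (mid-width), a white nest with the board, and the green start button.
- handle_hinge (a point): Axis of the clamp handle's hinge, in the jig's frame at x = -42.5 mm, y = 0, z = 63 mm. Fixed in the jig; the axis runs along the jig's y.
- handle_grip (a point): Centre of the handle's red grip: 75 long, 20 wide (jig's y), 12 mm thick. It swings in the jig's plane y = 0, 82.5 mm from handle_hinge. With joint clamp_handle at t, the line from hinge to here stands 1.611 - t rad above the jig's -x direction, the grip's long axis 1.309 - t rad (free end up and to -x). Push on its broad face on the board's side, which ends up on top.
- clamp_handle (a joint): Handle angle, rad: 0 = open (grip nearly upright, bar raised); grows as the grip goes to the jig's -x and down. Open, it stays where left (stiff, 0.1 N m). The feet meet the board at 0.82; springs then resist, most near 0.93 (about 0.5 N m, 5 to 6 N at the grip), no more at the dead point at 1.08; past it the handle snaps to its stop at 1.17 and stays locked. Left short of it, it does not lock.
- nest (a joint): How far the spring-mounted nest with the board is pressed down onto the test pins, m: 0 = up, about 0.0025 with the clamp locked.
- board: Green circuit board 60 x 80 x 3 mm, lying loose in the white nest; origin: centre of its underside. In the jig's frame it rests at x = +40 mm, y = 0, z = 60 mm.
- start_button_top (a point): Centre of the top face of the green push button (24 mm diameter) in a round steel bezel (40 mm diameter), on the jig's deck; in the jig's frame at x = -50 mm, y = -48 mm, 69 mm above the bench when up.
- start_button (a joint): Travel of the start button, m: 0 = up, 0.005 = right in (about 4.5 N); it springs back.
- stepper_motor: Loose bystander: square stepper motor 42 x 42 x 36 mm, black and aluminium, shaft up (58 mm high in all); origin: centre of its underside.
- solder_reel: Loose bystander: white reel of solder, 60 mm diameter, 38 mm high, standing flat; origin: centre of its underside.
- carton: Loose bystander: white carton 95 x 65 x 45 mm; origin: centre of its underside.
- screwdriver: Loose bystander: screwdriver with yellow handle, 160 mm long, 26 mm thick, lying along its x axis; origin: under its middle, on the bench.
Things that resemble listed ones, but are neither listed nor needed, are in the scene too. What is meant by the jig is not pink or purple, and is the larger of those in its own colour.

How it is judged:
By the outcome, as a careful person would: the job done as asked, in the order asked, and still so for the second after the job is handed in, with the robot touching nothing.
It also fails if it takes over 40 s, if anything falls off the work surface, if the arm or the gripper's body presses on something with over 40 N, if the wrist force passes 120 N, or if a joint passes its speed limit or range.

## Working session

There is one attempt and no reset: what is moved stays moved. The work goes in short steps, Python scripts to look and compute and a tool call to move; the robot and the scene stay as the last step left them, time stands still between calls to the robot, and variables do not carry over. Pictures are saved under pics/ and viewed, at most 10 in all, crops included, and the job is handed in when it is done.

Besides the shell and the picture viewer there is one more tool, called in YAML: its name, and indented under it one key for each argument. apply_moves: Moves the arm, as the interface text tells. Its arguments: {"type":"object","properties":{"deltas":{"type":"array"}},"required":["deltas"]}

```bash
mkdir -p pics; python3 - <<'E'
from plant import ctrl
import cv2, numpy as np
o=ctrl.get_obs(); print({k:np.round(v,4).tolist() for k,v in o.items()})
np.set_printoptions(precision=4,suppress=True)
for n in ["scene","side","wrist"]:
    p=ctrl.camera_params(n); print(n,p)
    im=ctrl.snapshot(n); cv2.imwrite(f"pics/{n}0.png",im[:,:,::-1])
E
```

```text
{'clock': 0.0, 'joint_pos': [-48.9234, 20.592, 0.6339, -0.0185, -70.1363, -16.506], 'qvel': [0.0752, -0.0216, -0.1224, 0.0139, 0.0082, -0.0405], 'tau': [0.0024, -58.2714, 29.3053, 6.9974, 0.0068, -0.0002], 'tool_pos': [0.2804, -0.6135, 0.2256], 'orientation': [179.9045, -0.0102, -155.4357], 'force': [0.316, 0.2564, 0.5025], 'moment': [0.0176, 0.0258, -0.0449], 'gripper_force': 0.0, 'opening': 0.0877}
scene {'fx': 491.2344044329631, 'fy': 491.2344044329631, 'cx': 318.02983936702, 'cy': 238.52792703571433, 'cam_to_world': array([[ 0.1541, -0.8148,  0.5588,  1.0001],
       [ 0.9879,  0.1366, -0.0733, -0.0929],
       [-0.0166,  0.5634,  0.826 ,  0.8622],
       [ 0.    ,  0.    ,  0.    ,  1.    ]])}
side {'fx': 487.06274399520436, 'fy': 487.06274399520436, 'cx': 315.14955842117445, 'cy': 237.60924582778154, 'cam_to_world': array([[-0.9174,  0.3101, -0.2493,  0.2073],
       [-0.3979, -0.7093,  0.5818,  0.6455],
       [ 0.0036,  0.633 ,  0.7742,  0.9595],
       [ 0.    ,  0.    ,  0.    ,  1.    ]])}
wrist {'fx': 404.9972849881173, 'fy': 404.9972849881173, 'cx': 318.863318898488, 'cy': 240.01142459334386, 'mount': array([[ 0.0001,  0.9604,  0.2788,  0.0745],
       [ 1.    ,  0.0003, -0.0012, -0.0011],
       [-0.0013,  0.2788, -0.9604, -0.1584],
       [ 0.    ,  0.    ,  0.    ,  1.    ]])}
```

View pics/scene0.png

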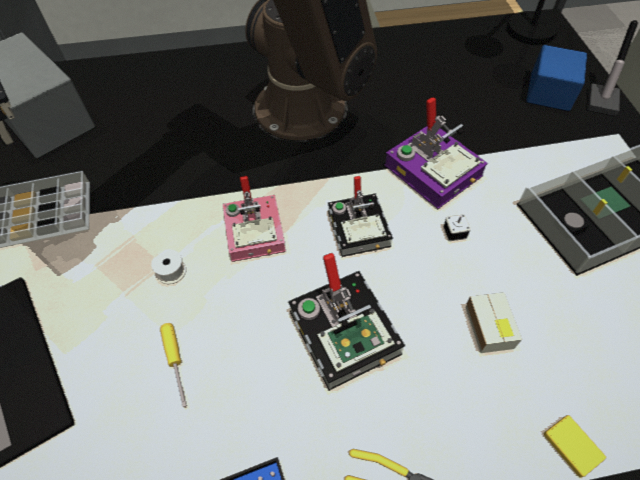

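View pics/side0.png

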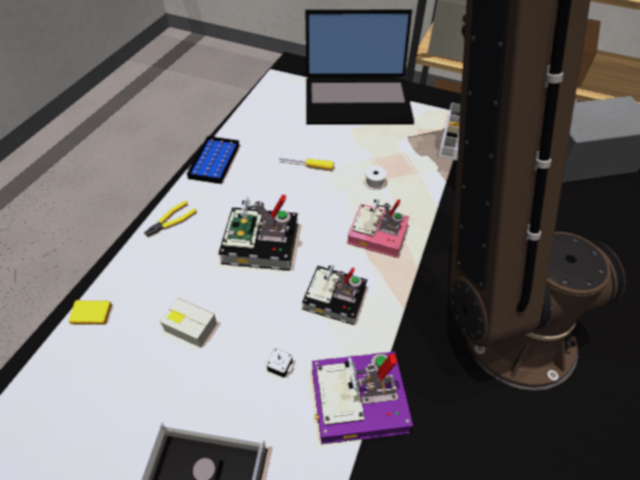

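The jig is the larger black one: in the scene view it is around (345,330), with the button at (308,308), the board at (358,340) and the red handle at (332,272). In the side view it is around (258,238), with the button at (283,217).

```bash
cat > h.py <<'E'
import cv2, numpy as np
from plant import ctrl
np.set_printoptions(precision=4,suppress=True)
def ray(n,uv):
    p=ctrl.camera_params(n);T=p["cam_to_world"]
    d=T[:3,:3]@np.array([(uv[0]-p["cx"])/p["fx"],-(uv[1]-p["cy"])/p["fy"],-1]);return T[:3,3],d/np.linalg.norm(d)
def plane(n,uv,z):
    c,d=ray(n,uv);return c+d*(z-c[2])/d[2]
def tri(a,b):
    R=[ray("scene",a),ray("side",b)];A=sum(np.eye(3)-np.outer(d,d) for c,d in R);q=sum((np.eye(3)-np.outer(d,d))@c for c,d in R)
    X=np.linalg.solve(A,q);return X,[np.linalg.norm(np.cross(X-c,d)) for c,d in R]
def blobs(im,lo,hi,box,k=0):
    h=cv2.cvtColor(im,cv2.COLOR_BGR2HSV);m=cv2.inRange(h,lo,hi)
    x0,y0,x1,y1=box;M=np.zeros_like(m);M[y0:y1,x0:x1]=m[y0:y1,x0:x1]
    if k: M=cv2.morphologyEx(M,cv2.MORPH_CLOSE,np.ones((k,k)))
    cs=cv2.findContours(M,cv2.RETR_EXTERNAL,cv2.CHAIN_APPROX_NONE)[0]
    return sorted(cs,key=cv2.contourArea)[::-1]
E
python3 - <<'E'
from h import *
sc=cv2.imread("pics/scene0.png");si=cv2.imread("pics/side0.png")
G=((45,80,50),(90,255,255))
def rect(c): return cv2.minAreaRect(c)
for n,im,bb,bd,hd in [("scene",sc,(290,290,325,325),(325,310,395,375),(315,245,348,300)),("side",si,(272,207,296,226),(225,200,260,250),(262,188,295,222))]:
    b=blobs(im,*G,bb)[0]; e=cv2.fitEllipse(b);print(n,"btn",e,plane(n,e[0],.069))
    d=blobs(im,(45,60,30),(95,255,255),bd,5)[0]; r=rect(d);print("board",r,plane(n,r[0],.063));print([plane(n,q,.063)[:2] for q in cv2.boxPoints(r)])
    h=blobs(im,(0,120,80),(8,255,255),hd)[0]; r=rect(h);print("handle",r,cv2.boxPoints(r).tolist())
    s=7 if n=="scene" else 9
    x0,y0=(270,240) if n=="scene" else (205,175)
    w=150 if n=="scene" else 105
    cv2.imwrite(f"pics/{n}c.png",cv2.resize(im[y0:y0+w,x0:x0+w],(600,600),interpolation=cv2.INTER_CUBIC))
E
```

```text
scene btn ((308.34967041015625, 306.10009765625), (11.710603713989258, 11.82594108581543), 178.55599975585938) [ 0.6051 -0.0622  0.069 ]
board ((355.5, 337.5000305175781), (33.541019439697266, 45.16857147216797), 63.43495178222656) [0.6749 0.01   0.063 ]
[array([ 0.6582, -0.0358]), array([0.6318, 0.0416]), array([0.6913, 0.0551]), array([ 0.7154, -0.0199])]
handle ((331.82354736328125, 271.79412841796875), (37.350486755371094, 11.399173736572266), 75.96376037597656) [[321.76470947265625, 255.058837890625], [332.82354736328125, 252.29412841796875], [341.88238525390625, 288.5294189453125], [330.82354736328125, 291.29412841796875]]
side btn ((281.7655334472656, 214.31130981445312), (6.9921135902404785, 8.267841339111328), 113.7243423461914) [ 0.5987 -0.0587  0.069 ]
board ((241.81765747070312, 226.57058715820312), (22.452302932739258, 26.357053756713867), 12.528807640075684) [0.6725 0.0112 0.063 ]
[array([0.6867, 0.0531]), array([ 0.7152, -0.0248]), array([ 0.6577, -0.0322]), array([0.6319, 0.0453])]
handle ((277.4117431640625, 206.1470489501953), (4.973458766937256, 24.181299209594727), 30.963756561279297) [[269.0588073730469, 215.2352752685547], [281.4999694824219, 194.49998474121094], [285.7646789550781, 197.05882263183594], [273.3235168457031, 217.7941131591797]]
```

View pics/scenec.png

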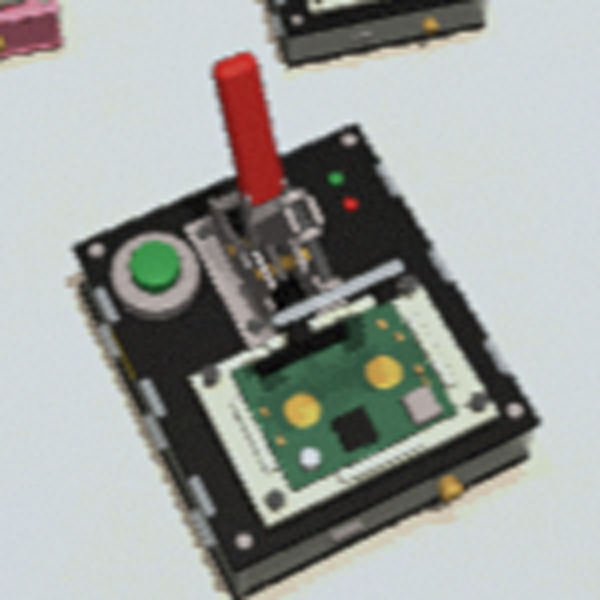

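View pics/sidec.png

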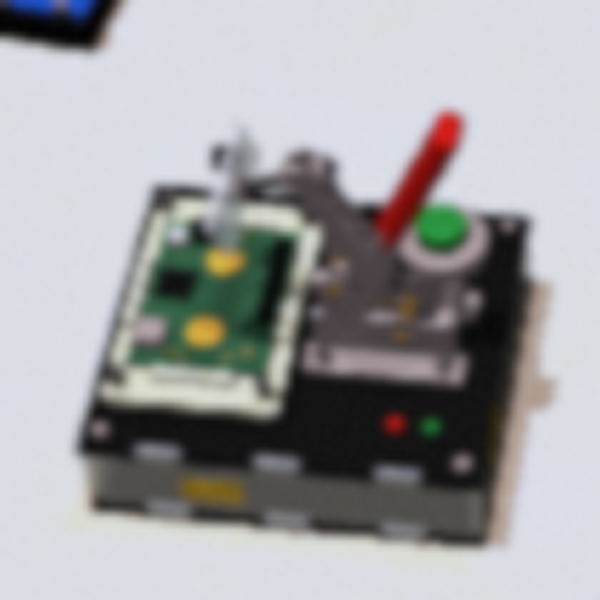

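Both crops agree that the board's nest is at the far end (+x), the button is at the -x,-y corner and the handle is up at mid-width. I read the deck corners off the crops and fit the jig pose from them.

```bash
python3 - <<'E'
from h import *
P=[];Q=[]
def add(n,uv,j,z):
    p=plane(n,uv,z);P.append(j);Q.append(p[:2]);L.append(n)
L=[]
C=[(-.085,-.075),(-.085,.075),(.085,.075),(.085,-.075)]
for c,uv in zip(C,[(78,247),(357,128),(538,422),(238,575)]): add("scene",(270+uv[0]/4,240+uv[1]/4),c,.048)
for c,uv in zip(C,[(525,218),(490,486),(83,452),(155,188)]): add("side",(205+uv[0]/5.714,175+uv[1]/5.714),c,.048)
add("scene",(308.35,306.1),(-.05,-.048),.068); add("side",(281.77,214.3),(-.05,-.048),.068)
add("scene",(355.5,337.5),(.04,0),.063); add("side",(241.8,226.6),(.04,0),.063)
P=np.array(P);Q=np.array(Q)
p=P-P.mean(0);q=Q-Q.mean(0)
a=np.arctan2((p[:,0]*q[:,1]-p[:,1]*q[:,0]).sum(),(p*q).sum())
R=np.array([[np.cos(a),-np.sin(a)],[np.sin(a),np.cos(a)]]);t=Q.mean(0)-R@P.mean(0)
print("yaw",np.degrees(a),"t",t);print((Q-(P@R.T+t))*1000)
for n,v in (("hinge",(-.0425,0)),("grip",(-.0392,0)),("btn",(-.05,-.048))): print(n,R@v+t)
print("grip tri",tri((331.8,271.8),(277.4,206.1)),"btn tri",tri((308.35,306.1),(281.77,214.3)))
E
```

```text
yaw 17.40546134004138 t [ 0.6351 -0.0003]
[[ 3.8092  2.7907]
 [ 7.4483 -0.705 ]
 [ 3.2798 -3.64  ]
 [ 3.7568 -0.6503]
 [-1.6292  3.119 ]
 [-5.4432 -0.6984]
 [-6.8589 -0.2981]
 [-5.5168  1.92  ]
 [ 2.9002 -1.125 ]
 [-2.5648  1.4645]
 [ 1.6107 -1.7598]
 [-0.7921 -0.4176]]
hinge [ 0.5945 -0.013 ]
grip [ 0.5977 -0.012 ]
btn [ 0.6017 -0.061 ]
grip tri (array([ 0.5856, -0.0171,  0.1449]), [np.float64(0.0003169915255520685), np.float64(0.00031699152555214214)]) btn tri (array([ 0.6016, -0.0625,  0.0633]), [np.float64(0.0008054839361154011), np.float64(0.0008054839361155697)])
```

apply_moves:
  deltas:
    - {"fingers": 0, "delta_pos": [-15, 10, -15], "angular": [0, 0, 0]}
    - {"fingers": 0, "delta_pos": [-45, 32, -30], "angular": [0, 0, 0]}
    - {"fingers": 0, "delta_pos": [-80, 57, -35], "angular": [0, 0, 0]}
    - {"fingers": 0, "delta_pos": [-117, 83, -35], "angular": [0, 0, 0]}
    - {"fingers": 0, "delta_pos": [-154, 109, -35], "angular": [0, 0, 0]}
    - {"fingers": 0, "delta_pos": [-191, 136, -35], "angular": [0, 0, 0]}
    - {"fingers": 0, "delta_pos": [-228, 162, -35], "angular": [0, 0, 0]}
    - {"fingers": 0, "delta_pos": [-265, 188, -35], "angular": [0, 0, 0]}
    - {"fingers": 0, "delta_pos": [-302, 214, -35], "angular": [0, 0, 0]}
    - {"fingers": 0, "delta_pos": [-339, 241, -35], "angular": [0, 0, 0]}

```text
clock: 1.15
tool_pos: [0.4894, -0.2515, 0.2626]
orientation: [-180.0, 0.1, -155.4]
force: [-0.2, -0.2, -0.6]
opening: 0.0136
gripper_force: 0.0
```

apply_moves:
  deltas:
    - {"fingers": 0, "delta_pos": [-37, 26, 0], "angular": [0, 0, 1]}
    - {"fingers": 0, "delta_pos": [-74, 53, 0], "angular": [0, 0, 2]}
    - {"fingers": 0, "delta_pos": [-111, 79, 0], "angular": [0, 0, 3]}
    - {"fingers": 0, "delta_pos": [-148, 105, 0], "angular": [0, 0, 4]}
    - {"fingers": 0, "delta_pos": [-185, 131, 0], "angular": [0, 0, 5]}
    - {"fingers": 0, "delta_pos": [-215, 152, 0], "angular": [0, 0, 6]}
    - {"fingers": 0, "delta_pos": [-232, 164, 0], "angular": [0, 0, 7.2]}
    - {"fingers": 0, "delta_pos": [-238, 169, 0], "angular": [0, 0, 7.2]}
    - {"fingers": 0, "delta_pos": [-238, 169, 0], "angular": [0, 0, 7.2]}
    - {"fingers": 0, "delta_pos": [-238, 169, 0], "angular": [0, 0, 7.2]}

```text
clock: 2.15
tool_pos: [0.6344, -0.0014, 0.2619]
orientation: [-180.0, 0.0, -162.6]
force: [0.4, 0.3, 0.3]
opening: 0.0004
gripper_force: 0.0
```

```bash
cat >> h.py <<'E'
from scipy.spatial.transform import Rotation as Ro
def toolR(o): return Ro.from_euler("xyz",o["orientation"],degrees=True).as_matrix()
def wplane(o,uv,z):
    p=ctrl.camera_params("wrist");R=toolR(o);M=p["mount"]
    c=R@M[:3,3]+o["tool_pos"];d=R@M[:3,:3]@np.array([(uv[0]-p["cx"])/p["fx"],-(uv[1]-p["cy"])/p["fy"],-1])
    return c+d*(z-c[2])/d[2]
E
python3 - <<'E'
from h import *
import json
o=ctrl.get_obs();im=ctrl.snapshot("wrist")[:,:,::-1].copy();cv2.imwrite("pics/w1.png",im)
print(o["clock"],o["tool_pos"],o["orientation"],o["force"])
json.dump({k:np.array(o[k]).tolist() for k in("tool_pos","orientation")},open("w1.json","w"))
for c in blobs(im,(45,80,50),(90,255,255),(0,0,640,480),3)[:4]:
    print(cv2.contourArea(c),cv2.fitEllipse(c),wplane(o,cv2.fitEllipse(c)[0],.069))
E
```

```text
2.15 [ 0.6344 -0.0014  0.2619] [-179.9984    0.0002 -162.6122] [0.4247 0.2937 0.2962]
966.0 ((343.28839111328125, 255.437744140625), (37.294620513916016, 79.65637969970703), 7.316980838775635) [0.6682 0.032  0.069 ]
794.0 ((293.744384765625, 252.84552001953125), (38.56126403808594, 68.46005249023438), 176.4416046142578) [ 0.6793 -0.0119  0.069 ]
552.5 ((263.73095703125, 153.13636779785156), (26.356468200683594, 26.765104293823242), 123.53104400634766) [ 0.6015 -0.0614  0.069 ]
264.0 ((318.4213562011719, 276.9136962890625), (10.270825386047363, 56.05457305908203), 89.9983139038086) [0.695  0.0166 0.069 ]
```

View pics/w1.png

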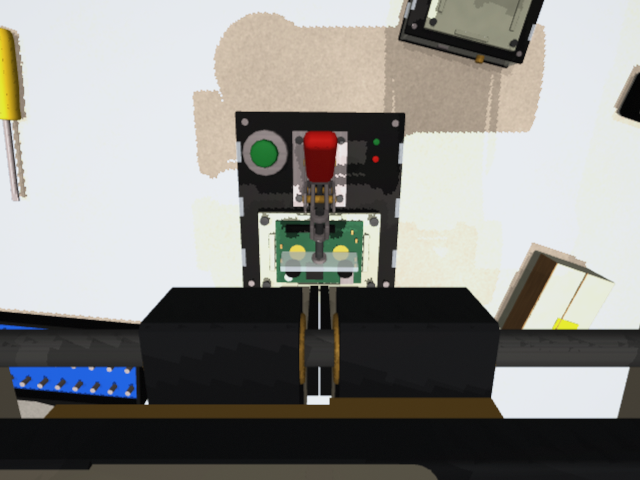

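```bash
python3 - <<'E'
from h import *
X,e=tri((355,312.5),(246,206.5));a=np.radians(17.4);R=np.array([[np.cos(a),-np.sin(a)],[np.sin(a),np.cos(a)]]);t=np.array([.6351,-.0003])
print("bar jig",(X[:2]-t)@R,X[2],e)
X,e=tri((329,255),(283.8,195.7));print("free end jig",(X[:2]-t)@R,X[2],e)
o=ctrl.get_obs();tc=(o["tool_pos"][:2]-t)@R*1000;z=o["tool_pos"][2]*1000;print(tc,z)
s=8
for th in [-.2,-.1,0,.1,.2,.3,.4,.5,.6,.7,.8,.85,.9,.95,1,1.05,1.1,1.15,1.2]:
    g=1.309-th;b=1.611-th
    x=-42.5-82.5*np.cos(b)-s*np.cos(g)+6*np.sin(g)+9.5;zz=63+82.5*np.sin(b)+s*np.sin(g)+6*np.cos(g)
    print(th,"jig",round(x,1),round(zz,1),"delta",round(tc[0]-x,1),round(-tc[1],1),round(z-zz,1))
E
```

```text
bar jig [ 0.0243 -0.0007] 0.13338499572434565 [np.float64(0.0032407169249929943), np.float64(0.0032407169249930624)]
free end jig [-0.0669 -0.0009] 0.17926843885641988 [np.float64(0.002311538777607378), np.float64(0.002311538777607386)]
[-1.1456 -1.1823] 262.00649958166423
-0.2 jig -7.9 151.5 delta 6.7 1.2 110.5
-0.1 jig -16.8 153.6 delta 15.7 1.2 108.5
0 jig -26.0 154.7 delta 24.8 1.2 107.3
0.1 jig -35.2 155.0 delta 34.0 1.2 107.0
0.2 jig -44.3 154.3 delta 43.2 1.2 107.7
0.3 jig -53.4 152.7 delta 52.2 1.2 109.3
0.4 jig -62.2 150.2 delta 61.1 1.2 111.8
0.5 jig -70.8 146.9 delta 69.6 1.2 115.1
0.6 jig -79.0 142.7 delta 77.8 1.2 119.3
0.7 jig -86.7 137.7 delta 85.6 1.2 124.3
0.8 jig -93.9 131.9 delta 92.7 1.2 130.1
0.85 jig -97.3 128.8 delta 96.1 1.2 133.2
0.9 jig -100.5 125.5 delta 99.3 1.2 136.5
0.95 jig -103.5 122.1 delta 102.4 1.2 139.9
1 jig -106.4 118.5 delta 105.2 1.2 143.5
1.05 jig -109.1 114.7 delta 107.9 1.2 147.3
1.1 jig -111.5 110.9 delta 110.4 1.2 151.1
1.15 jig -113.8 106.9 delta 112.7 1.2 155.1
1.2 jig -115.9 102.8 delta 114.8 1.2 159.2
```

The bar is clear (jig x 24 mm, z 133 mm). The tip can come down at jig x ≈ -10 mm, z 155 mm, and then follow the arc.

apply_moves:
  deltas:
    - {"fingers": 0, "delta_pos": [5, 1, 25], "angular": [0, 0, 0]}
    - {"fingers": 0, "delta_pos": [9, 1, 60], "angular": [0, 0, 0]}
    - {"fingers": 0, "delta_pos": [9, 1, 95], "angular": [0, 0, 0]}
    - {"fingers": 0, "delta_pos": [9, 1, 107], "angular": [0, 0, 0]}
    - {"fingers": 0, "delta_pos": [16, 1, 107], "angular": [0, 0, 0]}
    - {"fingers": 0, "delta_pos": [25, 1, 107], "angular": [0, 0, 0]}
    - {"fingers": 0, "delta_pos": [34, 1, 107], "angular": [0, 0, 0]}
    - {"fingers": 0, "delta_pos": [43, 1, 108], "angular": [0, 0, 0]}
    - {"fingers": 0, "delta_pos": [52, 1, 109], "angular": [0, 0, 0]}
    - {"fingers": 0, "delta_pos": [61, 1, 112], "angular": [0, 0, 0]}

```text
clock: 3.2
tool_pos: [0.5763, -0.0185, 0.1503]
orientation: [-180.0, 0.1, -162.6]
force: [1.5, -0.2, 1.9]
opening: 0.0003
gripper_force: 1.0
```

```bash
python3 - <<'E'
from h import *
A=ctrl.snapshot("scene")[:,:,::-1];B=ctrl.snapshot("side")[:,:,::-1]
a=cv2.resize(A[220:400,260:440],(400,400));b=cv2.resize(B[160:280,190:310],(400,400))
cv2.imwrite("pics/p2.png",np.hstack([a,b]))
E
```

```text
(no output)
```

View pics/p2.png

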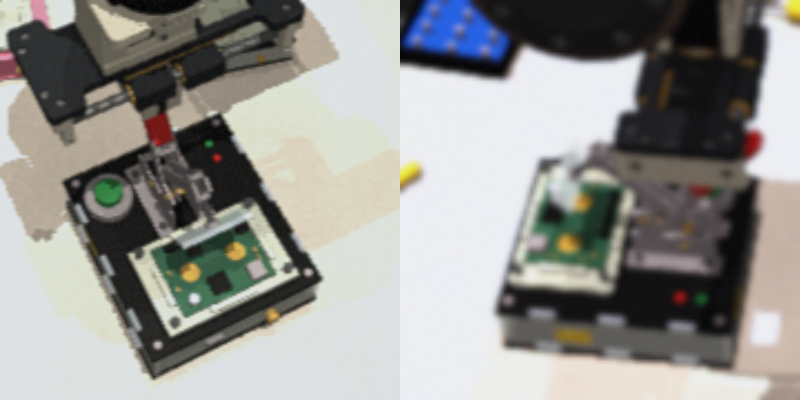

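The handle (red at (158,130) on the left) leans back in front of the fingers and the bar is coming down; contact force is about 2 N. I continue the arc.

apply_moves:
  deltas:
    - {"fingers": 0, "delta_pos": [9, 0, 3], "angular": [0, 0, 0]}
    - {"fingers": 0, "delta_pos": [17, 0, 7], "angular": [0, 0, 0]}
    - {"fingers": 0, "delta_pos": [25, 0, 12], "angular": [0, 0, 0]}
    - {"fingers": 0, "delta_pos": [32, 0, 18], "angular": [0, 0, 0]}
    - {"fingers": 0, "delta_pos": [35, 0, 21], "angular": [0, 0, 0]}
    - {"fingers": 0, "delta_pos": [38, 0, 25], "angular": [0, 0, 0]}
    - {"fingers": 0, "delta_pos": [41, 0, 28], "angular": [0, 0, 0]}

```text
clock: 4.0
tool_pos: [0.5377, -0.0305, 0.1223]
orientation: [-180.0, 0.1, -162.6]
force: [-1.1, 2.4, 9.6]
opening: 0.0005
gripper_force: 4.5
```

apply_moves:
  deltas:
    - {"fingers": 0, "delta_pos": [3, 0, 4], "angular": [0, 0, 0]}
    - {"fingers": 0, "delta_pos": [5, 0, 7], "angular": [0, 0, 0]}
    - {"fingers": 0, "delta_pos": [8, 0, 11], "angular": [0, 0, 0]}

```text
clock: 4.3
tool_pos: [0.5293, -0.0331, 0.1107]
orientation: [-180.0, -0.0, -162.6]
force: [-0.4, 1.0, 1.3]
opening: 0.0005
gripper_force: 0.7
```

apply_moves:
  deltas:
    - {"fingers": 0, "delta_pos": [2, 0, 4], "angular": [0, 0, 0]}
    - {"fingers": 0, "delta_pos": [2, 0, 4], "angular": [0, 0, 0]}

```text
clock: 4.5
tool_pos: [0.5268, -0.0338, 0.1056]
orientation: [180.0, -0.1, -162.6]
force: [-0.4, -0.3, -0.3]
opening: 0.0005
gripper_force: 0.0
```

apply_moves:
  deltas:
    - {"fingers": 0, "delta_pos": [1, 0, 3], "angular": [0, 0, 0]}
    - {"fingers": 0, "delta_pos": [1, 0, 4], "angular": [0, 0, 0]}
    - {"fingers": 0, "delta_pos": [1, 0, 4], "angular": [0, 0, 0]}

```text
clock: 4.8
tool_pos: [0.5274, -0.0339, 0.1042]
orientation: [-180.0, 0.1, -162.6]
force: [-5.1, 2.5, 15.6]
opening: 0.0003
gripper_force: 7.6
```

apply_moves:
  deltas:
    - {"fingers": 0, "delta_pos": [0, 0, -20], "angular": [0, 0, 0]}
    - {"fingers": 0, "delta_pos": [0, 0, -60], "angular": [0, 0, 0]}
    - {"fingers": 0, "delta_pos": [-15, -12, -90], "angular": [0, 0, 0]}
    - {"fingers": 0, "delta_pos": [-35, -27, -100], "angular": [0, 0, 0]}
    - {"fingers": 0, "delta_pos": [-55, -42, -100], "angular": [0, 0, 0]}
    - {"fingers": 0, "delta_pos": [-63, -48, -100], "angular": [0, 0, 0]}
    - {"fingers": 0, "delta_pos": [-63, -48, -100], "angular": [0, 0, 0]}

```text
clock: 5.5
tool_pos: [0.6016, -0.0613, 0.2014]
orientation: [180.0, -0.1, -162.7]
force: [-0.6, -0.2, -1.2]
opening: 0.0004
gripper_force: 0.0
```

```bash
python3 - <<'E'
from h import *
o=ctrl.get_obs();print(o["clock"],o["tool_pos"],o["orientation"])
im=ctrl.snapshot("wrist")[:,:,::-1].copy()
B=ctrl.snapshot("side")[:,:,::-1]
cv2.imwrite("pics/p3.png",np.hstack([cv2.resize(im,(480,360)),cv2.resize(B[170:280,200:310],(320,320),interpolation=2)[:,:].copy() if 0 else cv2.copyMakeBorder(cv2.resize(B[170:280,200:310],(320,320)),0,40,0,0,0)]))
for c in blobs(im,(45,80,50),(90,255,255),(0,0,640,480),3)[:5]:
    if len(c)>5:
        e=cv2.fitEllipse(c);print(cv2.contourArea(c),e,wplane(o,e[0],.069))
R=toolR(o);print("delta tool mm",R.T@(np.array([.6016,-.0614,.069])-o["tool_pos"])*1000)
E
```

```text
5.5 [ 0.6016 -0.0613  0.2014] [ 179.9869   -0.094  -162.6901]
717.0 ((318.64971923828125, 225.82301330566406), (29.874919891357422, 30.616390228271484), 175.39817810058594) [ 0.6007 -0.0623  0.069 ]
45.0 ((445.0968933105469, 210.43946838378906), (7.313196182250977, 8.105077743530273), 80.62495422363281) [0.5621 0.0227 0.069 ]
delta tool mm [ -0.183   -0.1503 132.3912]
```

View pics/p3.png

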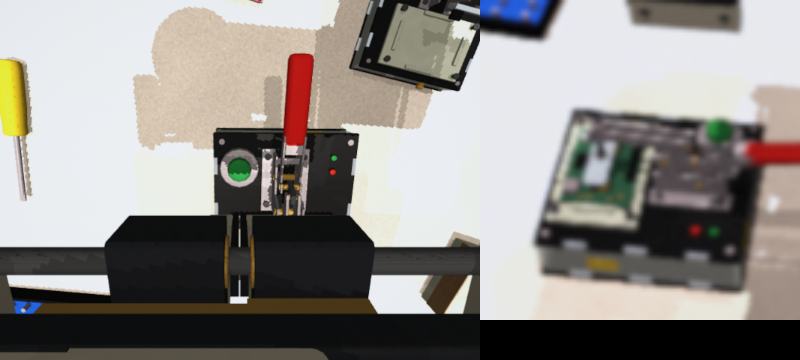

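The handle is down and nearly horizontal ((297,100) in the wrist view), and the feet are on the board in the side view. The button is directly below at about (0.601,-0.062), so I press it next.

apply_moves:
  deltas:
    - {"fingers": 0, "delta_pos": [0, 0, 30], "angular": [0, 0, 0]}
    - {"fingers": 0, "delta_pos": [0, 0, 70], "angular": [0, 0, 0]}
    - {"fingers": 0, "delta_pos": [0, 0, 105], "angular": [0, 0, 0]}
    - {"fingers": 0, "delta_pos": [0, 0, 122], "angular": [0, 0, 0]}
    - {"fingers": 0, "delta_pos": [0, 0, 129], "angular": [0, 0, 0]}
    - {"fingers": 0, "delta_pos": [0, 0, 133], "angular": [0, 0, 0]}
    - {"fingers": 0, "delta_pos": [0, 0, 135], "angular": [0, 0, 0]}

```text
clock: 6.3
tool_pos: [0.6014, -0.0607, 0.0684]
orientation: [-180.0, 0.0, -162.6]
force: [-0.4, 0.7, 2.9]
opening: 0.0005
gripper_force: 0.9
```

apply_moves:
  deltas:
    - {"fingers": 0, "delta_pos": [0, 0, 1], "angular": [0, 0, 0]}
    - {"fingers": 0, "delta_pos": [0, 0, 2], "angular": [0, 0, 0]}
    - {"fingers": 0, "delta_pos": [0, 0, 3], "angular": [0, 0, 0]}

```text
clock: 6.6
tool_pos: [0.6016, -0.0608, 0.0654]
orientation: [-180.0, 0.1, -162.6]
force: [-0.6, 0.5, 3.5]
opening: 0.0003
gripper_force: 1.8
```

apply_moves:
  deltas:
    - {"fingers": 0, "delta_pos": [0, 0, 1], "angular": [0, 0, 0]}
    - {"fingers": 0, "delta_pos": [0, 0, 2], "angular": [0, 0, 0]}
    - {"fingers": 0, "delta_pos": [0, 0, 2], "angular": [0, 0, 0]}

```text
clock: 6.9
tool_pos: [0.6017, -0.0608, 0.0641]
orientation: [-180.0, 0.1, -162.6]
force: [-4.9, 2.4, 14.1]
opening: 0.0008
gripper_force: 6.8
```

apply_moves:
  deltas:
    - {"fingers": 0, "delta_pos": [0, 0, 1], "angular": [0, 0, 0]}
    - {"fingers": 0, "delta_pos": [0, 0, 2], "angular": [0, 0, 0]}
    - {"fingers": 0, "delta_pos": [0, 0, 2], "angular": [0, 0, 0]}

```text
clock: 7.2
tool_pos: [0.6018, -0.0608, 0.0638]
orientation: [-179.9, 0.1, -162.6]
force: [-10.8, 3.8, 27.3]
opening: 0.0003
gripper_force: 13.6
```

The stop is firm at z ≈ 0.064, which is 5 mm below the top. I release in small steps to confirm the travel.

apply_moves:
  deltas:
    - {"fingers": 0, "delta_pos": [0, 0, -5], "angular": [0, 0, 0]}
    - {"fingers": 0, "delta_pos": [0, 0, -7], "angular": [0, 0, 0]}
    - {"fingers": 0, "delta_pos": [0, 0, -7], "angular": [0, 0, 0]}
    - {"fingers": 0, "delta_pos": [0, 0, -7], "angular": [0, 0, 0]}

```text
clock: 7.6
tool_pos: [0.6018, -0.0608, 0.0675]
orientation: [-180.0, 0.1, -162.6]
force: [1.7, 0.7, 1.9]
opening: 0.0003
gripper_force: 1.2
```

apply_moves:
  deltas:
    - {"fingers": 0, "delta_pos": [0, 0, -2], "angular": [0, 0, 0]}
    - {"fingers": 0, "delta_pos": [0, 0, -2], "angular": [0, 0, 0]}
    - {"fingers": 0, "delta_pos": [0, 0, -2], "angular": [0, 0, 0]}

```text
clock: 7.9
tool_pos: [0.6011, -0.0609, 0.0693]
orientation: [180.0, -0.0, -162.6]
force: [-0.3, 0.2, 1.3]
opening: 0.0007
gripper_force: 0.6
```

apply_moves:
  deltas:
    - {"fingers": 0, "delta_pos": [0, 0, -1], "angular": [0, 0, 0]}
    - {"fingers": 0, "delta_pos": [0, 0, -1], "angular": [0, 0, 0]}
    - {"fingers": 0, "delta_pos": [0, 0, -1], "angular": [0, 0, 0]}

```text
clock: 8.2
tool_pos: [0.601, -0.0609, 0.0704]
orientation: [180.0, -0.0, -162.6]
force: [0.1, -0.9, 0.4]
opening: 0.0001
gripper_force: 0.0
```

apply_moves:
  deltas:
    - {"fingers": 0, "delta_pos": [0, 0, -10], "angular": [0, 0, 0]}
    - {"fingers": 0, "delta_pos": [0, 0, -40], "angular": [0, 0, 0]}
    - {"fingers": 0, "delta_pos": [0, 0, -80], "angular": [0, 0, 0]}
    - {"fingers": 0, "delta_pos": [0, 0, -120], "angular": [0, 0, 0]}
    - {"fingers": 0, "delta_pos": [0, 0, -130], "angular": [0, 0, 0]}
    - {"fingers": 0, "delta_pos": [0, 0, -130], "angular": [0, 0, 0]}

```text
clock: 8.8
tool_pos: [0.6023, -0.0607, 0.2035]
orientation: [-180.0, 0.3, -162.6]
force: [0.0, -0.8, -0.7]
opening: 0.0005
gripper_force: 0.0
```

```bash
python3 - <<'E'
from h import *
o=ctrl.get_obs();print(o["clock"],o["tool_pos"],o["force"])
A=ctrl.snapshot("scene")[:,:,::-1];B=ctrl.snapshot("side")[:,:,::-1]
cv2.imwrite("pics/p4.png",np.hstack([cv2.resize(A[200:400,250:450],(400,400)),cv2.resize(B[160:280,190:310],(400,400))]))
E
```

```text
8.8 [ 0.6023 -0.0607  0.2035] [ 0.0014 -0.8485 -0.6889]
```

View pics/p4.png

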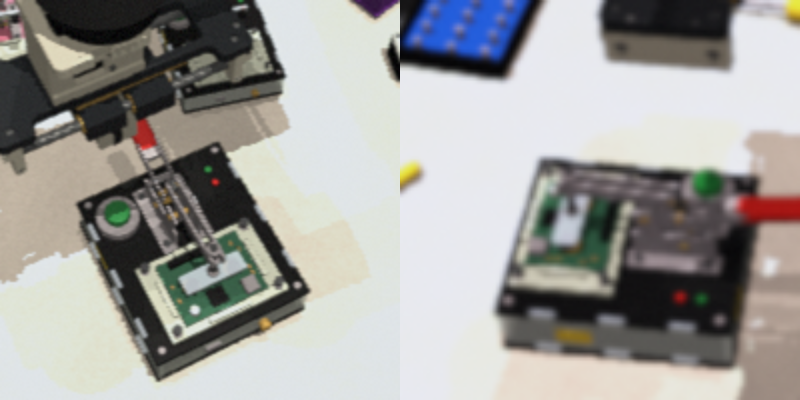

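The clamp is locked with the bar flat on the board, the board is in its nest and the button is back up. Contact ran from about 69.5 mm down to a firm stop at 64 mm, which is the full 5 mm.

```bash
python3 -c "
from plant import ctrl
print(ctrl.close_job())"
```

```text
the job is handed in; nothing more can be done
None
```

The clamp is locked with its feet on the board, the start button was then pressed right in and came back up, and the job was handed in at about 9 s with the robot clear of everything.

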